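Seal the seed tier with its snap cap

ROBOT

A 6-joint arm with a two-finger parallel gripper is mounted at the origin on the work surface. World frame = base frame: x ahead of the robot, y to its left, z up, the work surface at z = 0. Lengths are in m, angles in rad, forces in N, time in s.
With the tool pointing down it reaches from about 0.275 to 0.775 m from the base axis. Payload 14.6 kg.
Tool frame: the origin (TCP) lies at the very end of the fingers, on their centre line; the grasp point (between the pads) lies 19 mm behind it; z points along the fingers, y is the direction in which the jaws open and shut (so a half turn about z gives the same grasp; the last joint's range is limited). The gripper opens to 85 mm and grips with 20 to 120 N. Pads are 22 mm wide; open, the fingers measure 114 mm over their backs; the gripper's body (76 mm by 85 mm) begins 54 mm behind the grasp point. The pads swing forward as they close: fully open they stand 13 mm farther back than shut.
Start: joints at [1.178, 0.263, -0.048, 1.259, 0, 1.415], TCP at [0.124, 0.51, 0.231] pointing down, gripper open.
Joint ranges: [-2.65, 2.65], [-0.89, 1.7], [-1.18, 1.37], [-2.13, 2.11], [-1.35, 1.29], [-3.14, 3.14]. Speed limits (rad/s): [1.89, 1.89, 2.57, 2.79, 3.14, 3.14].

INTERFACE

Orientations are given as a unit quaternion [x, y, z, w].
In Python, from cell import r gives the robot as it stands.
- The arm moves only by the shell command python3 -m inch 'ROWS' [FORCE]. ROWS is JSON, one flat list of numbers, 5 for each row, row after row: the opening, from 0 (shut) to 1 (fully open), then the shift along the world's x, y, z in cm, then the turn about the world's z in degrees. A call has 1 to 12 rows; each row shifts and turns the commanded pose from where the row before left it; what a row does not reach is not made up. A row lasts 1/10 s, in which the tool goes at most 50 mm and 8.59 degrees, less where a joint would pass 70% of its speed; a pose out of reach is approached as far as the arm can. A call with a gripper value outside its range is refused whole. The fingers move at their own pace and stop on an object; FORCE is the grip in N (left out, the last holds). Time passes only in rows, so rows that do not move let the fingers close. It gives the time, the measured TCP pose, the force and the opening at its end, in the units of the state.
- r.state(): the state, without advancing time (a new reading comes with each control period).
- r.snapshot(name): name is "scene" or "side" or "wrist"; returns a dict with "frame" (384x512x3 uint8, red, green, blue), "z_map" (384x512 float32, m along the optical axis (not along the pixel's ray), 0 where there is no reading), "fx", "fy", "cx", "cy" (pixels), "world_from_camera" (4x4, takes a point from camera to world coordinates). Camera axes: x right, y down, z forward; pixel columns grow to the right and rows downward; lengths in m; the calibration is good to about 2 mm. A picture is of the moment at which its call begins.
- r.sign_off(): hands the job in, once; it reports no verdict.
The state is a dict: "t": time; "qpos": joint angles; "joint_velocities": joint speeds; "joint_torque": joint torques, N m; "tool_pos": TCP position; "orientation": TCP orientation; "ft_force": force on the tool from outside, world axes, zero at the start; "ft_torque": the same for the moment, N m; "finger_gap": finger opening in m.
Only numpy, scipy, OpenCV 4.12 (cv2) and the standard library are available. Lean on these libraries where they do the work, as an engineer would, in place of code of your own. Each camera call takes 0.05 s, during which the arm holds its last target. There are 200 camera calls.

TASK

The seed in the green three-level tier is dry, so seal it: lift the loose white drying cover off the stud on top of the tier and set it down standing upright in the terracotta saucer, without dropping it. Then take the red snap cap and press it down onto that same stud until it clicks and sits fully home, and keep pressing after the click: finish while the gripper is still on the cap, pushing it down with about 10 N, not letting go. Leave the screwdriver, funnel and black box where they are.

Things in the scene. Friction and masses are not known exactly. Their poses are not given: they have to be found in the camera images.
- tier: Green round seed tier of three stacked levels with a lid, fixed to the blue shelf, 142 mm across, lid top 145 mm above the shelf. Origin: centre of its underside on the shelf; z up. The stud rises from the middle of the lid; at the start the white cover hides it.
- seat: Grey flange of the stud, 50 mm across. Origin: centre of its flat upper face (the seat), 160 mm above the shelf; z up. Cover and snap cap rest rim down on this face when fully down. Above it on the axis: a white core 26 mm tall with four sloping spring tongues, 20 mm across at the top, 33 mm near the bottom.
- cover: Loose white drying cover, a plain round cap 44 mm across and 44 mm tall, closed top with six dark vent dots, open below (bore 38 mm wide, 34 mm deep). At the start it stands over the stud on the seat and lifts straight off without force. 20 to 40 g. Origin: centre of its open rim (underside); z up through its closed top.
- snap_cap: Red ribbed snap cap, 42 mm across, 44 mm tall, closed top, open below (mouth 28 mm, behind it bore 36 mm, 32 mm deep), 25 to 50 g, standing on the shelf. Origin: centre of its rim (underside); z up. On the stud it meets the tongues 12 to 16 mm above the seat; force grows to roughly 8 to 16 N some 8 mm above it, then drops (click); then it rests on the seat, held fast.
- saucer: Terracotta saucer, loose, 0.25 kg, round, 116 mm across the rim, 18 mm high, wall 5 mm; flat inner floor about 88 mm across, 5 mm above its underside. Origin: centre of its underside on the shelf; z up.
- screwdriver: Yellow-handled steel screwdriver lying on the shelf between the robot and the tier, about 200 mm long and 26 mm thick at the handle. Leave alone.
- funnel: Aluminium funnel standing mouth down, 100 mm across, 115 mm tall. Origin: centre of its underside. Leave alone.
- clip_box: Closed black plastic box with a steel spring clip, 89 x 134 x 49 mm. Origin: centre of its underside. Leave alone.

How it is judged:
On the way, in this order (a step that is already met when the one before it is completed fails the run):
1. the gripper brings the drying cover low over the saucer (horizontal distance between cover and saucer below 0.035 m and z of cover in the frame of saucer below 0.03 m and contact force between the fingers and cover above 0.5 N), for 0.02 s.
2. the drying cover stands upright in the saucer, let go (horizontal distance between cover and saucer below 0.024 m and z of cover in the frame of saucer between 0.001 and 0.009 m and angle between each of cover, saucer's own z axis and vertical below 0.12 rad and contact force between the fingers and cover below 0.1 N and linear speed of cover below 0.03 m/s), for 0.2 s.
3. the gripper carries the snap cap above the shelf (height (world z) of snap_cap above 0.04 m and contact force between the fingers and snap_cap above 0.5 N), for 0.1 s.
4. the snap cap has clicked and sits fully home on the stud (z of snap_cap in the frame of seat between -0.003 and 0.0025 m and horizontal distance between snap_cap and seat below 0.004 m and angle between the z axis of snap_cap and the z axis of seat, either way round below 0.08 rad), for 0.05 s.
At the end, for the whole second after the job is handed in: Snap cap home on the stud (rim within 2.5 mm of the seat, centred within 4 mm, within 0.08 rad), fingers still pushing it onto the seat with over 5 N; cover untouched, upright on the saucer floor within 24 mm of its centre; screwdriver, funnel, black box moved less than 30 mm (all of step 4 and horizontal distance between cover and saucer below 0.024 m and z of cover in the frame of saucer between 0.001 and 0.009 m and angle between each of cover, saucer's own z axis and vertical below 0.12 rad and contact force between the fingers and cover below 0.1 N and contact force between snap_cap and seat above 5 N and contact force between the fingers and snap_cap above 2 N and distance of each of screwdriver, funnel, clip_box from where it was at the start of the episode below 0.03 m); the arm keeps its last pose, push and grip.
It fails at once if the screwdriver is moved more than 30 mm (distance of screwdriver from where it was at the start of the episode above 0.03 m).
It fails at once if the funnel is moved more than 30 mm (distance of funnel from where it was at the start of the episode above 0.03 m).
It fails at once if the clip box is moved more than 30 mm (distance of clip_box from where it was at the start of the episode above 0.03 m).
It also fails if it takes over 72 s, if anything falls off the work surface, if the arm or the gripper's body presses on something with over 40 N, if the wrist force passes 120 N, or if a joint passes its speed limit or range.

## Working session

There is one attempt and no reset: what is moved stays moved. The work goes in short steps, Python scripts to look and compute and a shell command to move; the robot and the scene stay as the last step left them, time stands still between calls to the robot, and variables do not carry over. Pictures are saved under pics/ and viewed, about 8 in all and at most 12, crops included, and the job is handed in when it is done.

```bash
ls; mkdir -p pics
cat > h.py <<'E'
import numpy as np, cv2
from cell import r
def snap(n,f):
    s=r.snapshot(n); cv2.imwrite(f'pics/{f}.png',s['frame'][:,:,::-1]); np.savez(f'pics/{f}.npz',**s); return s
def load(f): return dict(np.load(f'pics/{f}.npz'))
def ray(s,u,v):
    T=s['world_from_camera']; d=T[:3,:3]@np.array([(u-s['cx'])/s['fx'],(v-s['cy'])/s['fy'],1]); return T[:3,3],d
def onz(s,u,v,z):
    o,d=ray(s,u,v); return o+d*(z-o[2])/d[2]
def cloud(s):
    z=s['z_map']; v,u=np.mgrid[:z.shape[0],:z.shape[1]]
    p=np.stack([(u-s['cx'])/s['fx']*z,(v-s['cy'])/s['fy']*z,z],-1)
    T=s['world_from_camera']; return p@T[:3,:3].T+T[:3,3]
E
python3 - <<'E'
from h import *
a=snap('scene','sc0'); b=snap('side','si0')
for s in(a,b): print(s['world_from_camera'].round(3),s['fx'])
cv2.imwrite('pics/both0.png',cv2.resize(np.hstack([a['frame'],b['frame']])[:,:,::-1],(800,300)))
print(r.state())
E
```

```text
pics
[[ 0.671  0.491 -0.555  1.094]
 [ 0.741 -0.437  0.51  -0.47 ]
 [ 0.008 -0.753 -0.657  0.748]
 [ 0.     0.     0.     1.   ]] 414.6381316489896
[[ 0.972 -0.177  0.154  0.396]
 [-0.234 -0.707  0.667 -0.74 ]
 [-0.009 -0.684 -0.729  0.931]
 [ 0.     0.     0.     1.   ]] 384.85080257556893
{'t': 0.1, 'qpos': array([ 1.17770677e+00,  2.63453124e-01, -4.88453208e-02,  1.25941756e+00,
        3.32971419e-05,  1.41549997e+00]), 'joint_velocities': array([-1.87526761e-03, -1.07505157e-03,  1.30744027e-03, -1.51224181e-05,
        1.04543847e-03,  4.26195398e-04]), 'joint_torque': array([ 5.48880285e-03, -6.38576674e+01,  3.85064220e+01,  1.00089511e-02,
       -4.42988392e-05, -1.59261430e-05]), 'tool_pos': array([0.12356842, 0.51000221, 0.23089491]), 'orientation': array([ 1.18616662e-01,  9.92940016e-01, -4.38155183e-04, -1.40537832e-04]), 'ft_force': array([-0.33752466,  0.10751666, -0.80700375]), 'ft_torque': array([ 0.01190942,  0.02025499, -0.02146353]), 'finger_gap': 0.08537054820693069}
```

View pics/sc0.png

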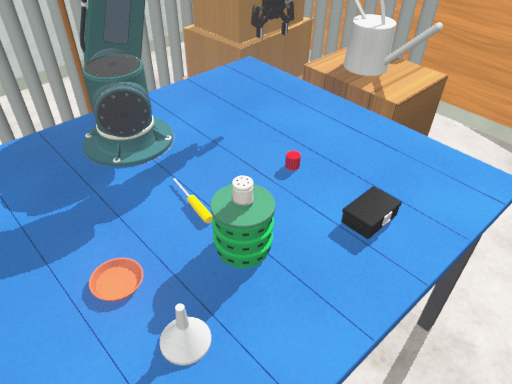

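View pics/si0.png

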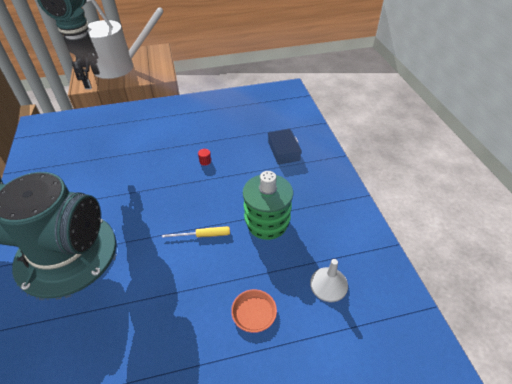

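The scene view shows the cover on the tier at (243,188), the red cap at (292,160) and the saucer at (116,280). In the side view they are at (268,182), (205,157) and (254,312). Next I'll measure them from both views.

```bash
cat > m.py <<'E'
from h import *
def masks(s):
    h=cv2.cvtColor(s['frame'],cv2.COLOR_RGB2HSV).astype(int); H,S,V=h[...,0],h[...,1],h[...,2]
    red=((H<4)|(H>174))&(S>190)&(V>80); terr=(H>=4)&(H<15)&(S>130)&(V>110); white=(S<60)&(V>140); green=(H>45)&(H<85)&(S>120)
    return dict(red=red,terr=terr,white=white,green=green)
def biggest(m,near=None):
    n,l,st,c=cv2.connectedComponentsWithStats(m.astype(np.uint8))
    k=1+(np.argmax(st[1:,4]) if near is None else np.argmin(np.hypot(*(c[1:]-near).T)+1000*(st[1:,4]<40)))
    return l==k,c[k],st[k]
E
python3 - <<'E'
from m import *
near={'sc0':dict(red=(292,160),terr=(116,280),white=(243,188)),'si0':dict(red=(205,157),terr=(254,312),white=(268,182))}
R={}
for f in near:
    s=load(f); P=cloud(s); M=masks(s)
    for k in near[f]:
        m,c,st=biggest(M[k],near[f][k]); p=P[m&(s['z_map']>0)]
        zt=np.percentile(p[:,2],97); top=p[p[:,2]>zt-.004]
        (tx,ty),rad=cv2.minEnclosingCircle(top[:,:2].astype(np.float32))
        print(f,k,'px',c.round(1),st,'ztop',zt.round(4),'circ',round(tx,4),round(ty,4),round(rad,4),'mean',top.mean(0).round(4),'n',len(top))
        R[f,k]=ray(s,*c)
for k in near['sc0']:
    (o1,d1),(o2,d2)=R['sc0',k],R['si0',k]
    t=np.linalg.lstsq(np.c_[d1,-d2],o2-o1,rcond=None)[0]; a,b=o1+t[0]*d1,o2+t[1]*d2
    print(k,'tri',((a+b)/2).round(4),'gap',np.linalg.norm(a-b).round(4))
E
```

```text
sc0 red px [293.  154.9] [287 151  13   9  78] ztop 0.0477 circ 0.4475 0.2895 0.0198 mean [0.4488 0.2884 0.0457] n 65
sc0 terr px [115.7 279.2] [  90  259   53   42 1680] ztop 0.0201 circ 0.486 -0.3066 0.0567 mean [ 0.4885 -0.3095  0.0189] n 247
sc0 white px [242.3 190.1] [231 176  23  29 570] ztop 0.2066 circ 0.5906 -0.0319 0.0218 mean [ 0.5917 -0.033   0.2051] n 211
si0 red px [204. 157.] [204 157   1   1   1] ztop 0.0361 circ 0.4459 0.274 0.0001 mean [0.4459 0.274  0.0361] n 1
si0 terr px [253.6 310.7] [ 232  291   44   41 1421] ztop 0.0179 circ 0.4856 -0.3064 0.0559 mean [ 0.4834 -0.3083  0.0165] n 210
si0 white px [266.6 180.6] [259 171  18  22 285] ztop 0.2056 circ 0.5916 -0.032 0.0222 mean [ 0.5923 -0.0335  0.2038] n 129
red tri [0.4459 0.2864 0.0358] gap 0.016
terr tri [ 0.4853 -0.3075  0.0155] gap 0.0003
white tri [ 0.59   -0.0305  0.1818] gap 0.0029
```

Cover, saucer and cap are all plausible against the given sizes and heights. I'll approach the cover at a safe height.

```bash
python3 -m inch '[1,0,0,4,0, 1,0,0,4,0, 1,2.3,-2.7,0,0, 1,2.3,-2.7,0,0, 1,2.3,-2.7,0,0, 1,2.3,-2.7,0,0, 1,2.3,-2.7,0,0, 1,2.3,-2.7,0,0, 1,2.3,-2.7,0,0, 1,2.3,-2.7,0,0, 1,2.3,-2.7,0,0, 1,2.3,-2.7,0,0]' 30
python3 -m inch '[1,2.3,-2.7,0,0, 1,2.3,-2.7,0,0, 1,2.3,-2.7,0,0, 1,2.3,-2.7,0,0, 1,2.3,-2.7,0,0, 1,2.3,-2.7,0,0, 1,2.3,-2.7,0,0, 1,2.3,-2.7,0,0, 1,2.3,-2.7,0,0, 1,2.3,-2.7,0,0, 1,0,0,0,0, 1,0,0,0,0]'
python3 - <<'E'
from h import *
s=snap('wrist','w1'); print(s['world_from_camera'].round(3),s['fx'],r.state()['qpos'].round(3))
E
```

```text
t: 1.3
tool_pos: [0.3543, 0.2389, 0.3112]
orientation: [0.119, 0.993, -0.0, -0.0]
ft_force: [-0.4, 0.1, 0.7]
finger_gap: 0.0853
t: 2.5
tool_pos: [0.5838, -0.0302, 0.3106]
orientation: [0.119, 0.993, 0.0, -0.001]
ft_force: [-0.1, -0.0, -0.6]
finger_gap: 0.0854
[[ 0.237  0.92   0.312  0.504]
 [ 0.972 -0.225 -0.075 -0.01 ]
 [ 0.001  0.32  -0.947  0.454]
 [ 0.     0.     0.     1.   ]] 325.0005719700678 [-0.19   0.364  0.316  1.523  0.     0.048]
```

View pics/w1.png

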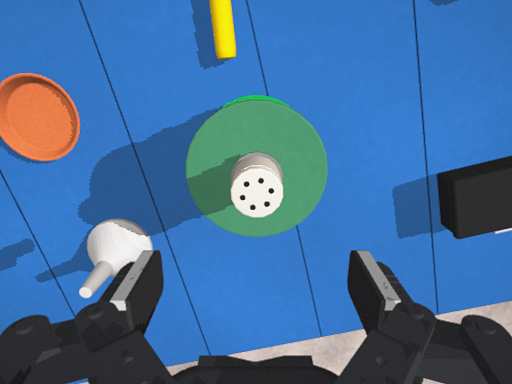

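The wrist view shows the cover top at about (257,191), centred on the green lid at (257,167), with the fingers either side and the saucer at (38,117). I'll refine the cover, lid and saucer positions from this view.

Run:
```python
from m import *
s=load('w1'); P=cloud(s); M=masks(s)
m,c,st=biggest(M['white'],(257,188)); p=P[m]; top=p[p[:,2]>np.percentile(p[:,2],90)-.004]
print('cover',top.mean(0).round(4),cv2.minEnclosingCircle(top[:,:2].astype(np.float32)))
rim=m.astype(np.uint8); 
m,c,st=biggest(M['green'],(257,166)); p=P[m]; print('lidz',np.median(p[:,2]))
lid=p[abs(p[:,2]-np.median(p[:,2]))<.004]; print(cv2.minEnclosingCircle(lid[:,:2].astype(np.float32)))
m,c,st=biggest(M['terr'],(38,117)); p=P[m]; print('saucer',np.percentile(p[:,2],[5,50,98]),cv2.minEnclosingCircle(p[p[:,2]>.012][:,:2].astype(np.float32)),cv2.minEnclosingCircle(p[:,:2].astype(np.float32)))
o=onz(s,257,191,.204); print(o)
print(onz(s,257,166.5,.145))
```

```text
cover [ 0.5901 -0.0301  0.2059] ((0.5577606558799744, -0.0245113056153059), 0.055567700415849686)
lidz 0.14578924547485442
((0.591332733631134, -0.030068589374423027), 0.0704353079199791)
saucer [0.00445801 0.00629458 0.01939591] ((0.4996078908443451, -0.18539473414421082), 0.17530876398086548) ((0.4996078908443451, -0.18539473414421082), 0.17530876398086548)
[ 0.59036871 -0.02938454  0.204     ]
[ 0.58586439 -0.02789779  0.145     ]
```

```bash
python3 -m inch '[1,0.7,-0.1,-2,0, 1,0,0,-3,0, 1,0,0,-3,0, 1,0,0,-2.5,0, 1,0,0,-2,0, 1,0,0,-1.3,0, 1,0,0,0,0, 0,0,0,0,0, 0,0,0,0,0, 0,0,0,0,0, 0,0,0,0,0, 0,0,0,0,0]' 30
python3 -m inch '[0,0,0,0,0, 0,0,0,0,0, 0,0,0,0,0]'
```

```text
t: 3.75
tool_pos: [0.591, -0.0307, 0.1744]
orientation: [0.119, 0.993, 0.0, 0.001]
ft_force: [-1.4, 0.2, 6.5]
finger_gap: 0.0433
t: 4.05
tool_pos: [0.591, -0.0307, 0.1744]
orientation: [0.119, 0.993, 0.0, 0.001]
ft_force: [-1.5, 0.3, 6.5]
finger_gap: 0.0434
```

```bash
python3 -m inch '[0,0,0,1,0, 0,0,0,2,0, 0,0,0,2,0, 0,0,0,2,0, 0,-1,-2.5,0,0, 0,-1,-2.5,0,0, 0,-1,-2.5,0,0, 0,-1,-2.5,0,0, 0,-1,-2.5,0,0, 0,-1,-2.5,0,0, 0,-1,-2.5,0,0, 0,0,0,0,0]'
python3 -m inch '[0,-1,-3,0,0, 0,-1,-3,0,0, 0,-1,-3,0,0, 0,-0.5,-1.1,0,0, 0,0,0,-1,0, 0,0,0,-3,0, 0,0,0,-3,0, 0,0,0,-3,0, 0,0,0,-3,0, 0,0,0,-2,0, 0,0,0,0,0, 0,0,0,0,0]'
python3 - <<'E'
from h import *
s=snap('scene','sc1');b=snap('side','si1');w=snap('wrist','w2')
f=np.hstack([cv2.resize(s['frame'][210:340,40:200],(400,325)),cv2.resize(b['frame'][230:360,180:340],(400,325))])
g=np.hstack([cv2.resize(w['frame'],(340,255)),np.zeros((255,460,3),np.uint8)])
cv2.imwrite('pics/c1.png',np.vstack([f,g])[:,:,::-1])
E
```

```text
t: 5.25
tool_pos: [0.5199, -0.2082, 0.2441]
orientation: [0.12, 0.993, -0.0, 0.0]
ft_force: [0.7, 0.5, -0.1]
finger_gap: 0.0432
t: 6.45
tool_pos: [0.4861, -0.3058, 0.0938]
orientation: [0.118, 0.993, 0.0, -0.0]
ft_force: [-0.2, -0.6, 1.4]
finger_gap: 0.0436
```

View pics/c1.png

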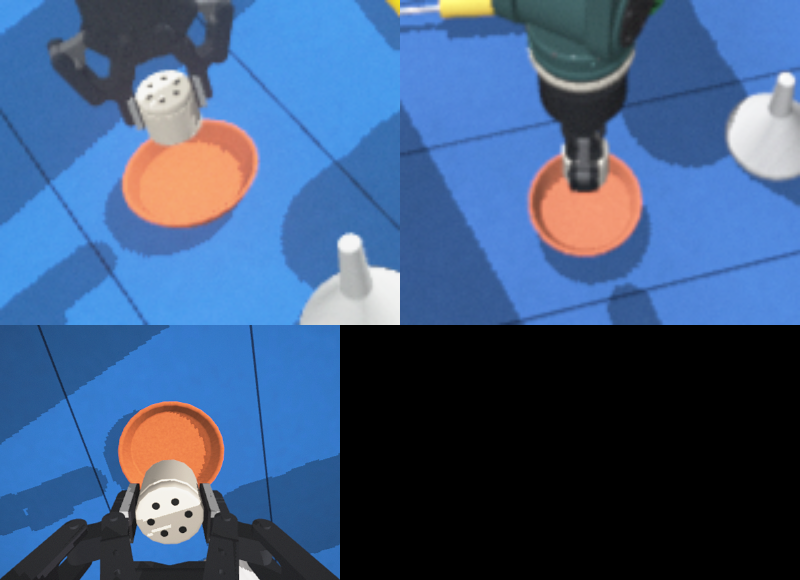

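The cover is upright in the jaws, roughly 75 mm above the saucer and centred over it (crop at 165,105 against the saucer at 190,170, offset by height). I'll lower it until it touches.

```bash
python3 -m inch '[0,0,-0.1,-3,0, 0,0,0,-2,0, 0,0,0,-1,0, 0,0,0,-0.5,0, 0,0,0,-0.3,0, 0,0,0,-0.2,0, 0,0,0,0,0, 0,0,0,0,0]'
python3 -m inch '[0,0,0,-0.2,0, 0,0,0,0,0, 0,0,0,0,0]'
python3 -m inch '[0,0,0,-0.1,0, 0,0,0,0,0, 0,0,0,0,0]'
```

```text
t: 7.4
tool_pos: [0.4859, -0.3079, 0.0237]
orientation: [0.119, 0.993, -0.0, 0.0]
ft_force: [-0.2, -0.6, -0.1]
finger_gap: 0.0433
t: 7.7
tool_pos: [0.4856, -0.3077, 0.0213]
orientation: [0.119, 0.993, 0.0, -0.0]
ft_force: [-0.2, 0.5, -0.3]
finger_gap: 0.0435
t: 8.0
tool_pos: [0.4856, -0.3078, 0.0202]
orientation: [0.119, 0.993, 0.0, -0.0]
ft_force: [0.2, -0.2, -0.4]
finger_gap: 0.0438
```

```bash
python3 -m inch '[0,0,0,-0.1,0, 0,0,0,0,0, 0,0,0,0,0]'
python3 -m inch '[0,0,0,-0.1,0, 0,0,0,0,0, 0,0,0,0,0]'
```

```text
t: 8.3
tool_pos: [0.4857, -0.3078, 0.0194]
orientation: [0.119, 0.993, -0.0, 0.0]
ft_force: [-1.0, 0.4, 2.9]
finger_gap: 0.0431
t: 8.6
tool_pos: [0.4858, -0.3079, 0.0193]
orientation: [0.119, 0.993, -0.0, 0.0]
ft_force: [-4.5, 3.4, 18.5]
finger_gap: 0.0434
```

Touchdown is at the expected height (0.0193). I'll relax the press, release with a partial opening, rise and look.

```bash
python3 -m inch '[0,0,0,0.1,0, 0,0,0,0,0, 0.65,0,0,0,0, 0.7,0,0,0,0, 0.7,0,0,0,0, 0.7,0,0,0,0, 0.7,0,0,0,0, 0.7,0,0,0.5,0, 0.7,0,0,2,0, 0.7,0,0,4,0, 1,0,0,4,0, 1,0,0,4,0]'
python3 - <<'E'
from m import *
s=snap('scene','sc2');b=snap('side','si2');w=snap('wrist','w3')
f=np.hstack([cv2.resize(s['frame'][210:340,40:200],(400,325)),cv2.resize(w['frame'],(400,325))])
cv2.imwrite('pics/c2.png',f[:,:,::-1])
for n,x,k in(('sc2',s,(116,265)),('si2',b,(254,300))):
    P=cloud(x)
    ok=(np.hypot(P[...,0]-.486,P[...,1]+.307)<.07)&(P[...,2]<.06)
    m=masks(x)['white']&ok&(P[...,2]>.045); p=P[m]; print(n,'cover top',len(p),p.mean(0) if len(p) else '',cv2.minEnclosingCircle(p[:,:2].astype(np.float32)) if len(p) else '')
    m=masks(x)['terr']&ok&(P[...,2]>.014); p=P[m]; print('rim',len(p),cv2.minEnclosingCircle(p[:,:2].astype(np.float32)) if len(p) else '')
E
```

```text
t: 9.8
tool_pos: [0.4854, -0.3076, 0.1663]
orientation: [0.119, 0.993, -0.0, 0.0]
ft_force: [0.9, -0.6, 0.7]
finger_gap: 0.0846
sc2 cover top 284 [ 0.48783089 -0.30955333  0.04990807] ((0.48581352829933167, -0.3093790113925934), 0.022247545421123505)
rim 299 ((0.48464155197143555, -0.30813509225845337), 0.058170024305582047)
si2 cover top 226 [ 0.48665759 -0.30997305  0.04847254] ((0.4877025783061981, -0.3089708089828491), 0.022249482572078705)
rim 157 ((0.4849298298358917, -0.3057536482810974), 0.05649625509977341)
```

View pics/c2.png

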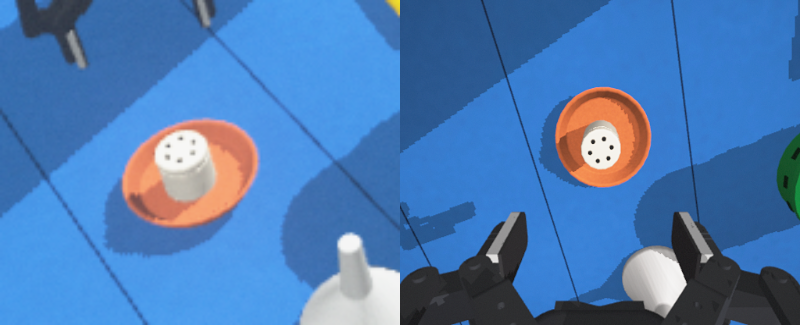

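The cover stands upright in the saucer, about 2–3 mm from its centre. Next is the red cap.

```bash
python3 -m inch '[1,0,0,4.5,0, 1,0,0,4.5,0, 1,0,0,4.5,0, 1,-0.2,4,0,0, 1,-0.2,4,0,0, 1,-0.2,4,0,0, 1,-0.2,4,0,0, 1,-0.2,4,0,0, 1,-0.2,4,0,0, 1,-0.2,4,0,0, 1,-0.2,4,0,0, 1,-0.2,4,0,0]'
python3 -m inch '[1,-0.4,4,0,0, 1,-0.4,4,0,0, 1,-0.4,4,0,0, 1,-0.4,4,0,0, 1,-0.4,4,-2,0, 1,0,4,-3,0, 1,0,0,-3,0, 1,0,0,-2,0, 1,0,0,-2,0, 1,0,0,0,0, 1,0,0,0,0, 1,0,0,0,0]'
python3 - <<'E'
from m import *
for n,f in(('scene','sc3'),('wrist','w4')):
    s=snap(n,f); P=cloud(s); h=cv2.cvtColor(s['frame'],cv2.COLOR_RGB2HSV).astype(int)
    red=((h[...,0]<6)|(h[...,0]>172))&(h[...,1]>150)&(h[...,2]>50)&(np.hypot(P[...,0]-.4475,P[...,1]-.289)<.06)
    p=P[red]; t=p[p[:,2]>np.percentile(p[:,2],95)-.004]; print(f,len(t),np.percentile(p[:,2],95),t.mean(0),cv2.minEnclosingCircle(t[:,:2].astype(np.float32)))
cv2.imwrite('pics/c3.png',s['frame'][:,:,::-1])
E
```

```text
t: 11.15
tool_pos: [0.467, 0.0538, 0.2985]
orientation: [0.119, 0.993, -0.0, -0.001]
ft_force: [1.6, 0.4, 0.4]
finger_gap: 0.0853
t: 12.35
tool_pos: [0.4481, 0.2923, 0.1802]
orientation: [0.119, 0.993, 0.0, 0.0]
ft_force: [-0.2, 0.1, -0.4]
finger_gap: 0.0851
sc3 81 0.04661536097965725 [0.44765678 0.28861015 0.04535483] ((0.44604748487472534, 0.2895078957080841), 0.02101774327456951)
w4 1618 0.0459030895122654 [0.44624167 0.29308703 0.04479678] ((0.44639530777931213, 0.293157696723938), 0.021181745454669)
```

View pics/c3.png

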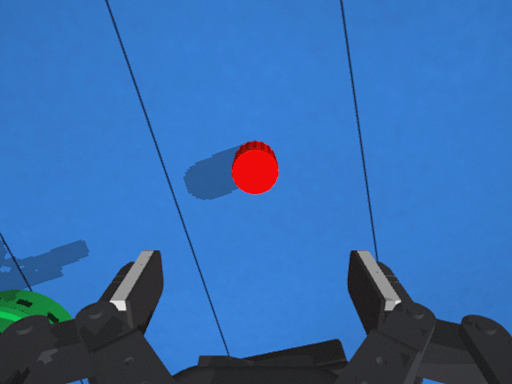

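The cap is at (255,170), between the fingers; both views agree to within 3 mm. I'll grasp it with a firmer grip.

```bash
python3 -m inch '[1,-0.2,-0.1,-4,0, 1,0,0,-4,0, 1,0,0,-3,0, 1,0,0,-2.5,0, 1,0,0,-2,0, 1,0,0,-1.4,0, 1,0,0,0,0, 0,0,0,0,0, 0,0,0,0,0, 0,0,0,0,0, 0,0,0,0,0, 0,0,0,0,0]' 70
python3 -m inch '[0,0,0,0,0, 0,0,0,0,0, 0,0,0,0,0, 0,0,0,0,0]'
```

```text
t: 13.65
tool_pos: [0.4462, 0.2915, 0.0115]
orientation: [0.119, 0.993, 0.0, 0.001]
ft_force: [-2.1, -1.0, 12.6]
finger_gap: 0.0401
t: 14.05
tool_pos: [0.4463, 0.2915, 0.0115]
orientation: [0.119, 0.993, 0.0, 0.001]
ft_force: [-2.7, -0.3, 12.6]
finger_gap: 0.0406
```

```bash
python3 -m inch '[0,0,0,2,0, 0,0,0,4,0, 0,0,0,4,0, 0,0,0,4,0, 0,0,0,4,0, 0,0,0,4,0, 0,0,0,3,0, 0,1.4,-3.2,0,0, 0,1.4,-3.2,0,0, 0,1.4,-3.2,0,0, 0,1.4,-3.2,0,0, 0,1.4,-3.2,0,0]'
python3 -m inch '[0,1.4,-3.2,0,0, 0,1.4,-3.2,0,0, 0,1.4,-3.2,0,0, 0,1.4,-3.2,0,0, 0,1.4,-3.2,0,0, 0,0.5,-0.2,0,0, 0,0,0,0,0, 0,0,0,0,0]'
python3 - <<'E'
from h import *
s=snap('scene','sc4');b=snap('side','si4');w=snap('wrist','w5')
f=np.hstack([cv2.resize(s['frame'][110:240,160:320],(400,325)),cv2.resize(b['frame'][90:220,190:350],(400,325))])
g=np.hstack([cv2.resize(w['frame'],(340,255)),np.zeros((255,460,3),np.uint8)])
cv2.imwrite('pics/c4.png',np.vstack([f,g])[:,:,::-1])
E
```

```text
t: 15.25
tool_pos: [0.516, 0.1299, 0.2609]
orientation: [0.119, 0.993, 0.0, 0.0]
ft_force: [-0.4, 1.0, -0.0]
finger_gap: 0.0406
t: 16.05
tool_pos: [0.5903, -0.0301, 0.2605]
orientation: [0.118, 0.993, 0.0, 0.0]
ft_force: [-0.1, -0.2, -0.6]
finger_gap: 0.0402
```

View pics/c4.png

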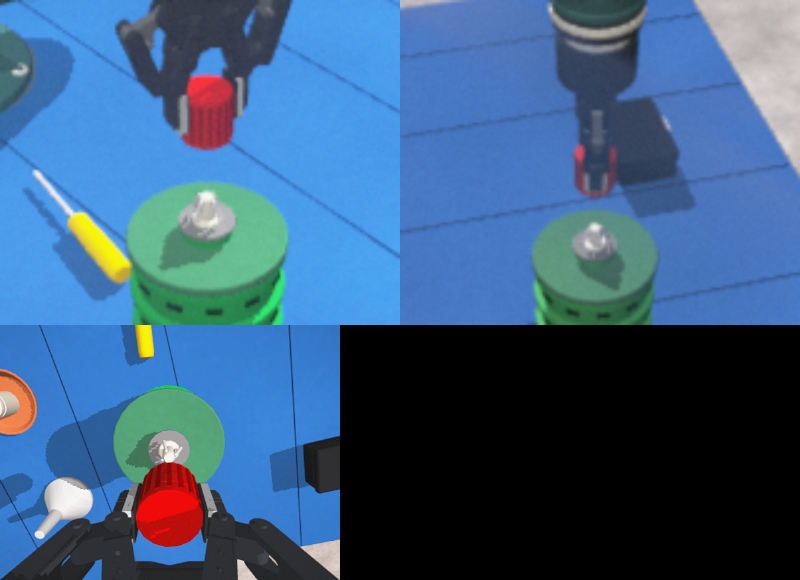

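The cap hangs upright above the bare stud. In the crops, the stud is at (207,215) in the scene view and (595,240) in the side view, below the cap at (208,110) and (595,170). I'll measure the offset in the same views.

Run:
```python
from m import *
from scipy.optimize import least_squares as L
def circ(p,R,x0): return L(lambda c:np.hypot(p[:,0]-c[0],p[:,1]-c[1])-R,x0,loss='soft_l1',f_scale=.001).x.round(4)
for f in('sc4','si4','w5'):
    s=load(f);P=cloud(s);h=cv2.cvtColor(s['frame'],cv2.COLOR_RGB2HSV).astype(int)
    d=np.hypot(P[...,0]-.591,P[...,1]+.031)
    red=((h[...,0]<8)|(h[...,0]>170))&(h[...,1]>140)&(d<.06)
    red=cv2.erode(red.astype(np.uint8),np.ones((3,3)))>0
    p=P[red]; 
    zt=np.percentile(p[:,2],[2,98]); w=p[(p[:,2]<zt[1]-.006)]
    print(f,'cap z',zt.round(4),len(w),circ(w,.021,[.591,-.031]))
    t=p[p[:,2]>zt[1]-.004]; print('  top circ',len(t),np.round(cv2.minEnclosingCircle(t[:,:2].astype(np.float32))[0],4))
    fl=(h[...,1]<70)&(d<.035)&(abs(P[...,2]-.160)<.004); q=P[fl]
    print('  flange',len(q),np.median(q[:,2]),cv2.minEnclosingCircle(q[:,:2].astype(np.float32)))
    k=P[(h[...,1]<70)&(d<.03)&(P[...,2]>.180)&(P[...,2]<.195)]; print('  coretop',len(k),k.mean(0) if len(k) else '')
    g=P[(h[...,1]>90)&(h[...,0]>40)&(h[...,0]<90)&(d<.09)&(abs(P[...,2]-.145)<.004)]; print('  lid',cv2.minEnclosingCircle(g[:,:2].astype(np.float32)))
```

```text
sc4 cap z [0.2564 0.2952] 211 [ 0.5885 -0.0309]
  top circ 147 [ 0.5922 -0.0324]
  flange 201 0.16114271565519944 ((0.590472936630249, -0.03297310695052147), 0.025523053482174873)
  coretop 47 [ 0.59173542 -0.03359822  0.18449854]
  lid ((0.5910764932632446, -0.03329326957464218), 0.07062361389398575)Traceback (most recent call last):
  File "<stdin>", line 10, in <module>
    return _quantile_unchecked(
        a, q, axis, out, overwrite_input, method, keepdims, weights)
    return _ureduce(a,
                    func=_quantile_ureduce_func,
    ...<5 lines>...
                    overwrite_input=overwrite_input,
                    method=method)
    r = func(a, **kwargs)
    result = _quantile(arr,
                       quantiles=q,
    ...<2 lines>...
                       out=out,
                       weights=wgt)
    slices_having_nans = np.isnan(arr[-1, ...])
                                  ~~~^^^^^^^^^
IndexError: index -1 is out of bounds for axis 0 with size 0
```

Run:
```python
from m import *
for f in('si4','w5'):
    s=load(f);P=cloud(s);h=cv2.cvtColor(s['frame'],cv2.COLOR_RGB2HSV).astype(int)
    d=np.hypot(P[...,0]-.591,P[...,1]+.031)
    red=((h[...,0]<10)|(h[...,0]>168))&(h[...,1]>110)&(d<.05)&(P[...,2]>.22)
    p=P[red]; print(f,len(p),np.percentile(p[:,2],[2,98]) if len(p) else '')
    t=p[abs(p[:,2]-.2945)<.005] if len(p) else p; print('  top circ',len(t),cv2.minEnclosingCircle(t[:,:2].astype(np.float32)) if len(t) else '')
    q=P[(h[...,1]<90)&(d<.035)&(abs(P[...,2]-.160)<.004)]; print('  flange',len(q),cv2.minEnclosingCircle(q[:,:2].astype(np.float32)))
    g=P[(h[...,1]>90)&(h[...,0]>40)&(h[...,0]<90)&(d<.09)&(abs(P[...,2]-.145)<.004)]; print('  lid',cv2.minEnclosingCircle(g[:,:2].astype(np.float32)))
    u,v=np.nonzero(red)[::-1]; print('  px',u.min(),u.max(),v.min(),v.max(),u.mean()) if len(u) else 0
```

```text
si4 21 [0.28989152 0.29405316]
  top circ 20 ((0.5898005962371826, -0.033087361603975296), 0.01925770938396454)
  flange 141 ((0.5930741429328918, -0.031187841668725014), 0.025275854393839836)
  lid ((0.5910479426383972, -0.033316563814878464), 0.07013417780399323)
  px 260 275 148 154 262.23809523809524
w5 10208 [0.2570614 0.2949538]
  top circ 7363 ((0.5908731818199158, -0.029593920335173607), 0.02221057005226612)
  flange 1820 ((0.5918846726417542, -0.030577408149838448), 0.025042857974767685)
  lid ((0.5914374589920044, -0.030066005885601044), 0.07057774811983109)
  px 204 305 207 333 254.9030172413793
```

Both views agree to within about 1.5 mm; only about 1 mm of y correction is needed. I'll descend to just above the tongues.

```bash
python3 -m inch '[0,0,-0.1,-2,0, 0,0,0,-2,0, 0,0,0,-1.5,0, 0,0,0,-1,0, 0,0,0,-0.6,0, 0,0,0,0,0, 0,0,0,0,0]' 80
python3 -m inch '[0,0,0,-0.2,0, 0,0,0,-0.2,0, 0,0,0,-0.2,0, 0,0,0,0,0, 0,0,0,0,0]'
python3 -m inch '[0,0,0,-0.2,0, 0,0,0,0,0, 0,0,0,0,0]'
```

```text
t: 16.9
tool_pos: [0.5909, -0.0317, 0.1899]
orientation: [0.119, 0.993, -0.0, 0.0]
ft_force: [0.1, 0.2, -0.5]
finger_gap: 0.0401
t: 17.4
tool_pos: [0.5911, -0.0315, 0.1835]
orientation: [0.119, 0.993, 0.0, 0.001]
ft_force: [3.5, 2.7, 1.5]
finger_gap: 0.0403
t: 17.7
tool_pos: [0.5912, -0.0316, 0.1817]
orientation: [0.119, 0.993, 0.0, 0.001]
ft_force: [3.9, 3.9, 5.2]
finger_gap: 0.0402
```

The side force (+x,+y) says the stud lies a little that way, so I'll shift 1 mm and continue.

```bash
python3 -m inch '[0,0.1,0.1,0,0, 0,0,0,0,0, 0,0,0,0,0]'
python3 -m inch '[0,0,0,-0.2,0, 0,0,0,0,0, 0,0,0,0,0]'
python3 -m inch '[0,0,0,-0.2,0, 0,0,0,0,0, 0,0,0,0,0]'
```

```text
t: 18.0
tool_pos: [0.5914, -0.0312, 0.1816]
orientation: [0.119, 0.993, -0.001, -0.0]
ft_force: [-0.5, -0.3, 8.3]
finger_gap: 0.0402
t: 18.3
tool_pos: [0.5917, -0.0311, 0.1799]
orientation: [0.119, 0.993, -0.0, 0.0]
ft_force: [-0.8, -0.2, 8.8]
finger_gap: 0.0405
t: 18.6
tool_pos: [0.5915, -0.0311, 0.1771]
orientation: [0.119, 0.993, -0.0, -0.0]
ft_force: [1.2, -1.0, 0.6]
finger_gap: 0.0399
```

The side force is gone and the axial force dropped from 8.8 N to 0.6 N, which is the click. I'll press on down to the seat.

```bash
python3 -m inch '[0,0,0,-0.2,0, 0,0,0,-0.2,0, 0,0,0,0,0, 0,0,0,0,0]'
python3 -m inch '[0,0,0,-0.1,0, 0,0,0,0,0, 0,0,0,0,0]'
python3 -m inch '[0,0,0,-0.1,0, 0,0,0,0,0, 0,0,0,0,0]'
```

```text
t: 19.0
tool_pos: [0.5914, -0.0308, 0.1729]
orientation: [0.119, 0.993, -0.0, -0.001]
ft_force: [-0.4, 0.5, 0.4]
finger_gap: 0.0403
t: 19.3
tool_pos: [0.5916, -0.0308, 0.1722]
orientation: [0.119, 0.993, -0.0, -0.0]
ft_force: [0.1, 0.3, 0.3]
finger_gap: 0.0399
t: 19.6
tool_pos: [0.5917, -0.0308, 0.1716]
orientation: [0.119, 0.993, -0.0, 0.0]
ft_force: [-1.6, 0.8, 5.3]
finger_gap: 0.0403
```

Seat contact is at TCP 0.1716, as expected. I'll add press toward 10 N.

```bash
python3 -m inch '[0,0,0,-0.04,0, 0,0,0,0,0, 0,0,0,0,0, 0,0,0,0,0]'
python3 -m inch '[0,0,0,0,0, 0,0,0,0,0, 0,0,0,0,0, 0,0,0,0,0]'
```

```text
t: 20.0
tool_pos: [0.5917, -0.0308, 0.1716]
orientation: [0.119, 0.993, -0.0, 0.0]
ft_force: [-3.6, 1.1, 10.2]
finger_gap: 0.0401
t: 20.4
tool_pos: [0.5917, -0.0308, 0.1715]
orientation: [0.119, 0.993, -0.0, 0.0]
ft_force: [-3.7, 0.1, 9.7]
finger_gap: 0.0401
```

Run:
```python
from m import *
s=snap('scene','sc5');b=snap('side','si5')
f=np.hstack([cv2.resize(s['frame'][130:260,160:320],(400,325)),cv2.resize(b['frame'][130:260,190:350],(400,325))])
g=np.hstack([cv2.resize(s['frame'],(340,255)),cv2.resize(b['frame'],(340,255)),np.zeros((255,120,3),np.uint8)])
cv2.imwrite('pics/c5.png',np.vstack([f,g])[:,:,::-1])
P=cloud(s);h=cv2.cvtColor(s['frame'],cv2.COLOR_RGB2HSV).astype(int)
red=((h[...,0]<8)|(h[...,0]>170))&(h[...,1]>140)&(np.hypot(P[...,0]-.591,P[...,1]+.031)<.05)
p=P[red]; z=np.percentile(p[:,2],[2,98]);t=p[p[:,2]>z[1]-.004]; print('cap z',z,cv2.minEnclosingCircle(t[:,:2].astype(np.float32)))
ok=(np.hypot(P[...,0]-.486,P[...,1]+.307)<.07)
q=P[masks(s)['white']&ok&(P[...,2]>.045)]; print('cover',q[:,2].mean(),cv2.minEnclosingCircle(q[:,:2].astype(np.float32)))
print(r.state()['ft_force'])
a=load('sc0')['frame'].astype(int); yel=lambda f:biggest(((lambda H:(H[...,0]>20)&(H[...,0]<33)&(H[...,1]>180))(cv2.cvtColor(f.astype(np.uint8),cv2.COLOR_RGB2HSV))),(203,210))[1]
print('screwdriver px',yel(a),yel(s['frame']))
```

```text
cap z [0.16386432 0.20684781] ((0.5905381441116333, -0.03265644982457161), 0.021060800179839134)
cover 0.05005950431026415 ((0.48566338419914246, -0.30915263295173645), 0.02210451476275921)
[-3.17518772  0.24833515  9.92581369]
screwdriver px [199.972 208.744] [200.07874016 208.91338583]
```

View pics/c5.png

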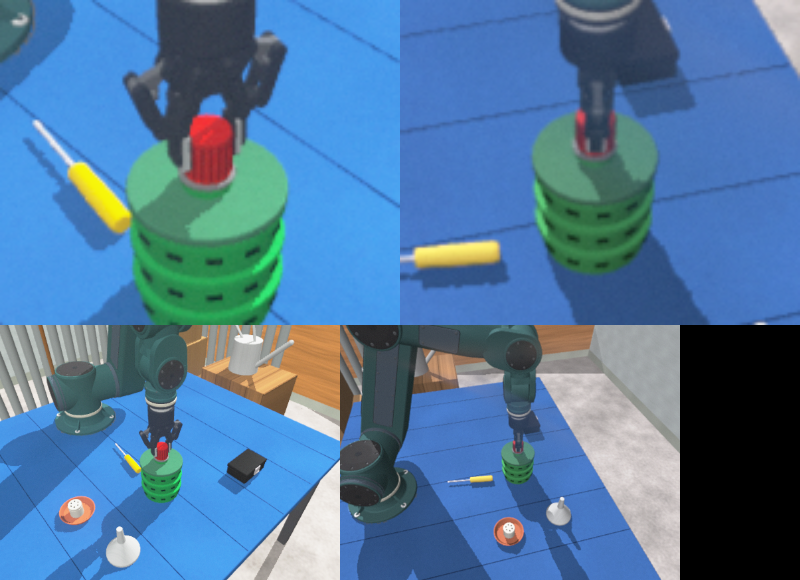

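The cap sits flush on the flange at (210,150), the cover is upright in the saucer, and the other things look unmoved. The press force is 9.9 N, so I'm handing in.

```bash
python3 -c "
from cell import r
print(r.sign_off()); print(r.state()['ft_force'])"
```

```text
the job is handed in; nothing more can be done
None
the job is handed in; nothing more can be done
```

I moved the white cover from the tier into the saucer, then pressed the red snap cap onto the stud until it clicked. I handed the job in at about 20.5 s with the gripper still pressing the cap down.

Last checks before hand-in:
- **Cover:** it stands upright in the saucer, with its centre about 1–4 mm from the saucer's centre. Its position matched the reading right after I let go.
- **Click:** the downward force fell from 8.8 N to 0.6 N about 6 mm above the seat. The tongues' side force disappeared after I shifted the cap 1 mm.
- **Cap:** it rests on the seat at the expected height (TCP 0.1716 m, cap top about 0.2 m). In the scene view it is within about 1 mm of the flange centre, and the press was 9.9 N.
- **Leave-alone items:** the screwdriver moved 0.2 pixels between the first and last picture. I checked the funnel and black box only by eye, and they look unmoved.

**Disagreements:** the scene and wrist cameras differ by 2–3 mm in y, and the heights read up to 3 mm high. I corrected for this using offsets within one view and the contact force. A side force of about 3 N in x remained at the end. The hand-in gave no verdict, and I could not read the force afterwards.

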